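Tip the drained collets from the tilt tray into the parts bin

ROBOT

A 6-joint arm with a two-finger parallel gripper is mounted at the origin on a cart in front of the work surface, level with it; the furniture and walls round the work are solid. World frame = base frame: x ahead of the robot, y to its left, z up, the work surface at z = 0. Lengths are in m, angles in degrees, forces in N, time in s.
With the tool pointing down it reaches from about 0.4 to 0.825 m from the base axis. Payload 7 kg.
Tool frame: the origin (TCP) lies between the finger pads; the fingertips stand ctrl.nose_length ahead of it and the grasp point (between the pads) lies 2 mm behind it (ctrl.nose_length is the distance from the TCP to the fingertips, in m); z points along the fingers, y is the line along which they close (so a half turn about z gives the same grasp; the last joint's range is limited). The gripper opens to 88 mm and grips with 3 to 60 N. Pads are 19 mm wide; open, the fingers measure 130 mm over their backs; the gripper's body (78 mm by 193 mm) begins 47 mm behind the grasp point.
Start: joints at [92.252, 20.546, 0.682, 0, -70.136, -16.507], TCP at [0.166, 0.654, 0.244] pointing down, gripper open.
Joint ranges: [-176.03, 176.03], [-82.01, 121.73], [-58.28, 71.71], [-173.87, 95.51], [-174.79, -0.11], [-173.66, 173.66]. Speed limits (degrees/s): [136.94, 136.94, 172.46, 180, 180, 180].

INTERFACE

Orientations are given as [roll, pitch, yaw] about the fixed x, y, z axes, in that order (R = Rz(yaw) Ry(pitch) Rx(roll)).
In Python, from plant import ctrl gives the robot as it stands.
- The arm moves only by the tool apply_moves, never from a script. Its argument "commands" is a list of rows, each a list of 3 entries, a list of its own where there are three numbers: the shift along the world's x, y, z in cm, then the turn about the world's z in rad, then the closure, from 0 (fully open) to 1 (shut). In form: [[[x, y, z], turn, jaw], ...]. A call has 1 to 20 rows; each row is the pose to reach, as a shift and turn from the pose commanded when the call began; what a row does not reach only later rows make up. A row lasts 1/12 s, in which the tool goes at most 41.7 mm and 7.16 degrees, less where a joint would pass 70% of its speed; a pose out of reach is approached as far as the arm can. A call with a gripper value outside its range is refused whole. The fingers move at their own pace and stop on an object; the grip force is fixed at half the most. Time passes only in rows, so rows that repeat a pose let the fingers close. It gives the time, the measured TCP pose, the force, the opening and the grip force at its end, in the units of the state.
- ctrl.get_obs(): the state, without advancing time (a new reading comes with each control period).
- ctrl.snapshot(name): name is "scene" or "top" or "wrist"; returns a dict with "img" (480x640x3 uint8, red, green, blue), "fx", "fy", "cx", "cy" (pixels), "T" (4x4, takes a point from camera to world coordinates). Camera axes: x right, y up, looking along -z (the intrinsics and any distortion apply to the point x, -y, -z); pixel columns grow to the right and rows downward; lengths in m; the calibration is good to about 2 mm. The wrist camera is an equidistant fisheye: a pixel r from the principal point sees the ray r / f radians off the axis. A picture is of the moment at which its call begins. There is no depth.
- ctrl.close_job(): hands the job in; it is judged then, once.
Trained networks look in a picture, given as the dict that the camera call returned (one of the last four; its "shot" number tells which), for a name from the list of things; names that differ only in an ending like _2 or _b are one class to them, and where a whole thing is asked for, a point or a joint stands for the part that bears it (a point fixed in the world has none). Each returns a list of dicts, best first, with "score" (0 to 1); they miss things now and then, are a little off and sometimes report something else, mostly with a low value. They report only what shows in the picture. A call takes as long as a camera call. They do not tell look-alikes from the thing itself.
- ctrl.search_frame(picture, target): "at" ([column, row] in pixels, amid what is visible of it).
- ctrl.spot_point(picture, target): "at" ([column, row] in pixels: a listed point, or the origin of a listed thing).
The state is a dict: "clock": time; "joint_pos": joint angles; "qvel": joint speeds; "tau": joint torques, N m; "tool_pos": TCP position; "orientation": TCP orientation; "force": force on the tool from outside, world axes, zero at the start; "moment": the same for the moment, N m; "opening": finger opening in m; "gripper_force": force on a finger pad.
Only numpy, scipy, OpenCV 4.12 (cv2) and the standard library are available. Lean on these libraries where they do the work, as an engineer would, in place of code of your own. Each camera call takes 0.05 s, during which the arm holds its last target. There are 200 camera calls.

TASK

The washed collets have drained on the tilt tray and should go into the blue bin, which is standing on end to dry: lay the bin down flat on the bench without letting it fall over and let go, then take it again by the thick rim at its end and slide it fully home into the dock under the tray's lip, opening up and rim outward. Lift the tray by its red handle until all three collets have slid into the bin, then lower the tray gently all the way down and let go. Do not touch the collets, and leave the other things on the bench where they are.

Things in the scene. Friction and masses are not known exactly. Their poses are not given: they have to be found in the camera images.
- stand: grey sheet-metal stand of the tilt tray, screwed to the bench, 112 wide at its feet. Origin on the bench straight below the tray's hinge line; +y runs from the hinge to the tray's handle end, x across, z up. The dock for the bin is on its -y side. Under the tray (y = -15 to +165) its two cheeks are 72 high
- dock (a point): where the bin's centre (bin_mid) lies when the bin is home: 30 to the stand's -y from its origin, 28 above the bench. The bin then lies along the stand's y, plain end (towards +y) under the tray's lip and against the stop, grip rim outward (-y). Axes as the stand's
- dock_mouth (a point): middle of the dock's open outer end, on the bench at the stand's y = -90. The dock is two upright guides 45 high, 66 between their inner faces, from here to the tray, flared 8 wider each side over the 24 outside this point. Its floor is the bench; it is open above, save for the lip. The end of a 30 high drip pan at y = +36 is the stop
- tray_hinge (a point): middle of the tray's hinge line, 78 above the bench; the hinge runs along the stand's x. The tray's lip overhangs the hinge by 13 to the -y side; the bin (56 high) passes freely below it
- tray_handle (a point): middle of the red round grip of the tray's handle: a bar 14 thick and 48 long along the stand's x, 203 from the hinge to the +y side and 14 above the hinge line when the tray is down (92 above the bench). It stands 35 clear of the tray's end wall, nothing below it; steel arms 8 thick carry it at x = -31 and +31. The point swings with the tray
- tray (a joint): angle of the steel tilt tray (inside 72 wide, 170 long, walls 26 high, narrowing to 48 at the open lip; about 0.45 kg): 0 = down on its buffers, 1.0 rad at its upper stop, growing as the handle is lifted. It swings freely and falls back if let go; the collets start to slide or topple at 0.45 to 0.65 rad and are all out by 0.95 rad
- bin_mid (a point): centre of the blue open-topped bin, 130 long, 58 wide, 56 high, walls and floor 3 thick, 0.16 kg. Axes: x along its length to the grip rim, y across its width, z out of its opening. At the start it stands on its plain end (x up, opening facing sideways) with the centre 65 above the bench; lying flat the centre is 28 above the bench
- bin: the same bin, origin at the middle of the outside of its floor (28 from bin_mid against the bin's z); same axes. The bench around x 0.45 m, y -0.15 m (in front of the dock, where the bin stands) is otherwise clear and serves to lay it down
- bin_rim (a point): middle of the thick grip rim on one end of the bin: 12 thick along the bin's x (one side of it inside the bin, the other outside), 46 wide, reaching from 30 above the bin's underside up to its top edge at 56; the point lies 61 along x from the bin's centre and 12 below the top edge
- collet_1_mid (a point): centre of a washed light-grey spring collet, 21 across and 30 tall, 45 g, standing on the tray at the start (15 above the tray's floor)
- collet_1: the same collet, origin under its tail end
- collet_2_mid (a point): centre of a washed light-grey spring collet, 21 across and 30 tall, 45 g, standing on the tray at the start (15 above the tray's floor)
- collet_2: the same collet, origin under its tail end
- collet_3_mid (a point): centre of a washed light-grey spring collet, 21 across and 30 tall, 45 g, standing on the tray at the start (15 above the tray's floor)
- collet_3: the same collet, origin under its tail end
- water_bottle: bystander: clear half-litre water bottle with a turquoise cap, 62x62x194, origin under its foot
- grease_tin: bystander: flat round tin with a yellow lid, 71x71x30, origin under its centre
- torque_handle: bystander: torque handle, black grip and bright barrel, lying, 27x118x28, origin under its centre
- red_pen: bystander: red and clear pen, lying, 11x132x12, origin under its centre
- guide_bush: bystander: small grey flanged bush standing on the bench, 23x23x32, origin under its centre; it does not belong with the collets
- collet_tall: bystander: tall dark collet standing on the bench, 25x25x52, origin under its centre; it does not belong with the washed collets
- swarf_brush: bystander: bench brush with wooden handle, lying on its bristles, 40x177x37, origin under its centre
There are look-alikes about, which are no part of the job. Of the things shaped like the bin, the blue one is meant.

How it is judged:
By the outcome, as a careful person would: the job done as asked, in the order asked, and still so for the second after the job is handed in, with the robot touching nothing.
It also fails if it takes over 72 s, if anything falls off the work surface, if the arm or the gripper's body presses on something with over 40 N, if the wrist force passes 120 N, or if a joint passes its speed limit or range.

## Working session

There is one attempt and no reset: what is moved stays moved. The work goes in short steps, Python scripts to look and compute and a tool call to move; the robot and the scene stay as the last step left them, time stands still between calls to the robot, and variables do not carry over. Pictures are saved under pics/ and viewed, at most 10 in all, crops included, and the job is handed in when it is done.

Besides the shell and the picture viewer there is one more tool, called after ">>>" as name(argument=value, ...), one argument or row to a line, values as JSON. apply_moves: Moves the arm, as the interface text tells. Its arguments: {"type":"object","properties":{"commands":{"type":"array"}},"required":["commands"]}

```bash
ls; mkdir -p pics
cat > h.py <<'E'
import numpy as np, cv2
from plant import ctrl
def ray(p,uv):
    x=(uv[0]-p['cx'])/p['fx']; y=(uv[1]-p['cy'])/p['fy']
    d=np.array([x,-y,-1.]); T=np.array(p['T'])
    return T[:3,3], T[:3,:3]@d
def onz(p,uv,z):
    o,d=ray(p,uv); return o+d*(z-o[2])/d[2]
def proj(p,w):
    T=np.array(p['T']); c=T[:3,:3].T@(np.array(w)-T[:3,3])
    return p['cx']+p['fx']*c[0]/-c[2], p['cy']-p['fy']*c[1]/-c[2]
def save(p,n,crop=None,s=1):
    im=p['img'][:,:,::-1]
    if crop: im=im[crop[1]:crop[3],crop[0]:crop[2]]
    cv2.imwrite('pics/'+n,cv2.resize(im,None,fx=s,fy=s,interpolation=cv2.INTER_CUBIC))
E
python3 - <<'E'
from h import *
o=ctrl.get_obs();print(o,ctrl.nose_length)
S={n:ctrl.snapshot(n) for n in('top','scene')}
for n,p in S.items():
    save(p,n+'0.png'); print(n,p['T'],p['fx'],p['cx'],p['cy'],[k for k in p])
    for t,z in(('bin_mid',.065),('bin_rim',.126),('tray_handle',.092),('tray_hinge',.078),('dock',.028),('dock_mouth',0),('stand',0),('collet_1_mid',.09)):
        for r in ctrl.spot_point(p,t)[:4]: print(n,t,np.round(r['at']),round(r['score'],2),onz(p,r['at'],z).round(4))
E
```

```text
pics
{'clock': 0.0, 'joint_pos': array([ 9.22518759e+01,  2.05922493e+01,  6.33294740e-01, -2.08736303e-02,
       -7.01349143e+01, -1.65063537e+01]), 'qvel': array([ 0.06125978,  0.01918196, -0.06462334, -0.00274564,  0.11233839,
        0.01888339]), 'tau': array([-1.03747429e-04, -5.82715166e+01,  2.93062019e+01,  6.99736163e+00,
        6.87495005e-03, -1.51219219e-04]), 'tool_pos': array([0.16611655, 0.6537634 , 0.24260746]), 'orientation': array([ 1.79904424e+02, -7.85917024e-03, -1.42615803e+01]), 'force': array([ 0.10966405,  0.66958292, -0.06559103]), 'moment': array([-0.02110119,  0.0491818 ,  0.02133008]), 'gripper_force': 0.0, 'opening': 0.0876529972242093} 0.017
top [[ 4.41412141e-04  9.77050254e-01 -2.13008466e-01  2.51361068e-01]
 [-9.99984821e-01 -7.38593946e-04 -5.46010618e-03 -4.77142289e-02]
 [-5.49212489e-03  2.13007643e-01  9.77035097e-01  1.47432970e+00]
 [ 0.00000000e+00  0.00000000e+00  0.00000000e+00  1.00000000e+00]] 557.3929815548023 317.70297373318766 241.24971968355493 ['img', 'fx', 'fy', 'cx', 'cy', 'T', 'shot']
top bin_mid [400. 221.] 0.96 [ 0.613  -0.2
[... 1172 characters left out ...]
 314.7771198228708 244.47822579623752 ['img', 'fx', 'fy', 'cx', 'cy', 'T', 'shot']
scene bin_mid [423. 287.] 0.8 [ 0.611  -0.2679  0.065 ]
scene bin_mid [340. 310.] 0.75 [ 0.4277 -0.2123  0.065 ]
scene bin_rim [336. 276.] 0.97 [ 0.4335 -0.195   0.126 ]
scene bin_rim [427. 261.] 0.74 [ 0.6057 -0.2725  0.126 ]
scene bin_rim [302. 246.] 0.42 [ 0.4833 -0.0536  0.126 ]
scene bin_rim [315. 266.] 0.21 [ 0.4357 -0.1402  0.126 ]
scene tray_handle [240. 222.] 0.73 [0.5348 0.2304 0.092 ]
scene tray_hinge [303. 245.] 0.85 [0.5683 0.0327 0.078 ]
scene dock [316. 265.] 0.79 [0.5852 0.0094 0.028 ]
scene stand [309. 275.] 0.86 [0.5796 0.0255 0.    ]
scene collet_1_mid [274. 232.] 0.61 [0.5505 0.1169 0.09  ]
```

View pics/top0.png

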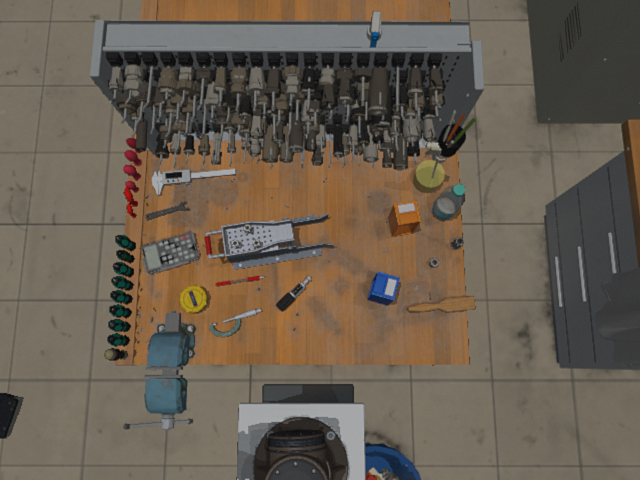

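View pics/scene0.png

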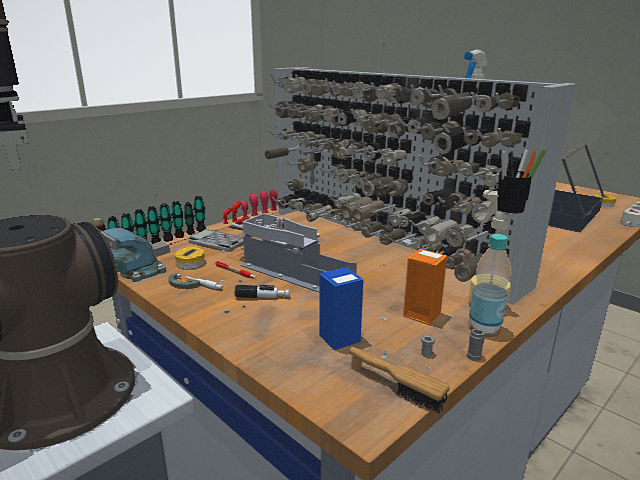

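The blue bin stands at top (383,288), scene (340,310). The orange box at top (404,220), scene (425,285) is the look-alike, and the wall pieces don't matter. I'll confirm in one enlarged crop and check which way the opening faces.

Run:
```python
from h import *
a=ctrl.snapshot('top');b=ctrl.snapshot('scene')
A=cv2.resize(a['img'][255:325,340:425],(510,420),interpolation=cv2.INTER_CUBIC)
A=cv2.copyMakeBorder(A,0,60,0,0,cv2.BORDER_CONSTANT)
B=cv2.resize(b['img'][255:365,300:366],(288,480),interpolation=cv2.INTER_CUBIC)
cv2.imwrite('pics/crop1.png',np.hstack([A,B])[:,:,::-1])
```

```text
(no output)
```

View pics/crop1.png

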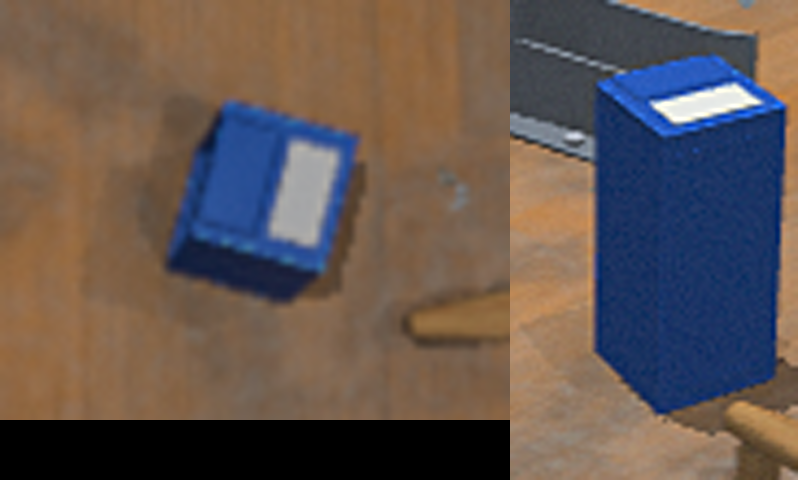

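Run:
```python
from h import *
a=ctrl.snapshot('top')
P=[onz(a,(340+x/6,255+y/6),.13) for x,y in((225,103),(357,135),(325,272),(193,238))]
print(np.round(P,4),np.mean(P,0)); P=np.array(P)
print([np.linalg.norm(P[i]-P[i-1]) for i in range(4)],[np.degrees(np.arctan2(*(P[j]-P[i])[[1,0]])) for i,j in((0,1),(3,2),(0,3),(1,2))])
for t in('swarf_brush','torque_handle','red_pen','guide_bush','collet_tall'):
    for r in ctrl.spot_point(a,t)[:2]: print(t,np.round(r['at']),round(r['score'],2),onz(a,r['at'],0).round(3))
print(onz(a,(410,309),.03),onz(a,(331,244),.045),onz(a,(328,217),.045),onz(a,(205,236),.092),onz(a,(209,258),.092))
```

```text
[[ 0.4672 -0.186   0.13  ]
 [ 0.4541 -0.2392  0.13  ]
 [ 0.3985 -0.2246  0.13  ]
 [ 0.4122 -0.1719  0.13  ]] [ 0.43300024 -0.20541844  0.13      ]
[np.float64(0.05676393510630251), np.float64(0.0547789256889862), np.float64(0.057425468277170155), np.float64(0.05448646059837768)] [np.float64(-103.87932190195211), np.float64(-104.57142334430873), np.float64(165.60368369665503), np.float64(165.31384895738375)]
swarf_brush [438. 308.] 0.55 [ 0.392 -0.355  0.   ]
swarf_brush [444. 208.] 0.21 [ 0.667 -0.385  0.   ]
torque_handle [294. 295.] 0.7 [0.427 0.023 0.   ]
torque_handle [234. 244.] 0.68 [0.566 0.186 0.   ]
red_pen [243. 284.] 0.53 [0.458 0.16  0.   ]
red_pen [194. 305.] 0.45 [0.401 0.289 0.   ]
guide_bush [430. 266.] 0.46 [ 0.506 -0.341  0.   ]
collet_tall [456. 243.] 0.62 [ 0.567 -0.413  0.   ]
[ 0.38707346 -0.27797384  0.03      ] [ 0.55557129 -0.07458731  0.045     ] [ 0.62871331 -0.06697925  0.045     ] [0.56662877 0.2470088  0.092     ] [0.50965782 0.23441781 0.092     ]
```

Run:
```python
from h import *
a=ctrl.snapshot('top')
A=cv2.resize(a['img'][205:275,200:340],(800,400),interpolation=cv2.INTER_CUBIC)
B=cv2.resize(a['img'][195:245,380:425],(180,200),interpolation=cv2.INTER_CUBIC)
C=np.zeros((200,800,3),np.uint8);C[:,:180]=B
cv2.imwrite('pics/crop2.png',np.vstack([A,C])[:,:,::-1])
hsv=cv2.cvtColor(a['img'],cv2.COLOR_RGB2HSV)
m=((hsv[...,0]<8)|(hsv[...,0]>172))&(hsv[...,1]>150)&(hsv[...,2]>90)
ys,xs=np.nonzero(m[225:265,195:220]); ys+=225;xs+=195
print(len(xs),xs.mean(),ys.mean()); print(cv2.minAreaRect(np.c_[xs,ys].astype(np.float32)),onz(a,(xs.mean(),ys.mean()),.096))
```

```text
83 207.53012048192772 244.53012048192772
((207.50003051757812, 244.50003051757812), (17.4888973236084, 4.589284896850586), 82.87498474121094) [0.54357255 0.23878174 0.096     ]
```

View pics/crop2.png

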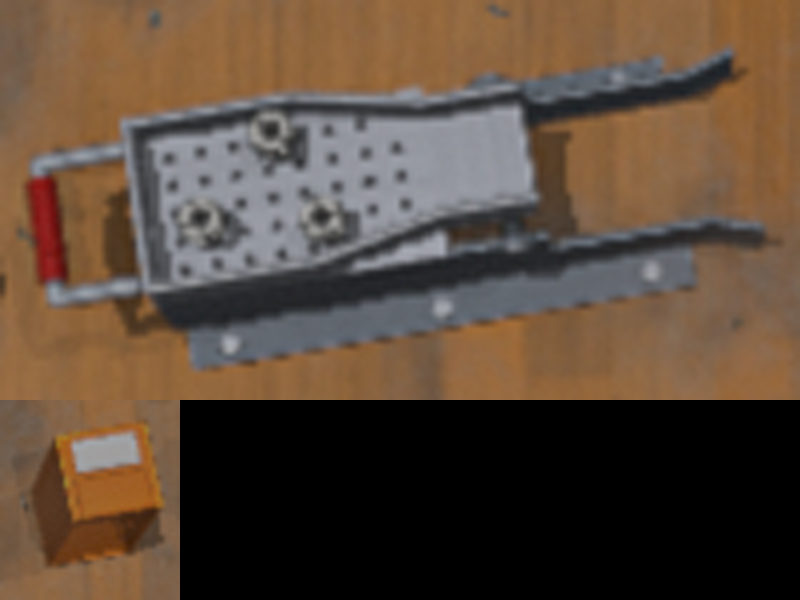

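Run:
```python
from h import *
a=ctrl.snapshot('top')
q=lambda x,y,z:onz(a,(200+x/5.714,205+y/5.714),z)
f=(q(732,58,.045),q(764,238,.045)); h=q(46,231,.096); l=(q(527,90,.1),q(537,205,.1))
print('flare',f,np.linalg.norm(f[0]-f[1])); M=(f[0]+f[1])/2
print('h',h,'lip',l,np.mean(l,0)); d=(h-M)[:2];print(np.linalg.norm(d),np.degrees(np.arctan2(d[1],d[0])))
u=d/np.linalg.norm(d); print('origin est',M[:2]+u*.114,h[:2]-u*.203)
e=f[0]-f[1];print('cross ang',np.degrees(np.arctan2(e[1],e[0])))
for x,y in((57,437),(147,424),(162,505),(75,520)): print(onz(a,(380+x/4,195+(y-400)/4),.13).round(4))
# foot plate edge  (z~.002)
p1,p2=q(195,368,.002),q(692,287,.002);e=p1-p2;print('foot',p1,p2,np.degrees(np.arctan2(e[1],e[0])))
```

```text
flare (array([ 0.63377994, -0.06727905,  0.045     ]), array([ 0.54846585, -0.08164134,  0.045     ])) 0.08651456093610864
h [0.54125241 0.23736538 0.096     ] lip (array([0.60442262, 0.02481147, 0.1       ]), array([0.55199465, 0.01985844, 0.1       ])) [0.57820864 0.02233496 0.1       ]
0.31578829848158474 99.08640636768179
origin est [0.57311958 0.03810926] [0.57331094 0.03691276]
cross ang 9.555918421105764
[ 0.6391 -0.2317  0.13  ]
[ 0.6475 -0.2883  0.13  ]
[ 0.5951 -0.2957  0.13  ]
[ 0.5856 -0.2414  0.13  ]
foot [0.49540248 0.18416078 0.002     ] [ 0.53387875 -0.04865336  0.002     ] 99.38422345366284
```

Guides, tray, handle and foot plate agree: stand origin is about (0.573, 0.0375), with its y axis at 99.2°. Upper flare tip is at crop (732,58), lower at (764,238), red handle at (46,231). The blue bin's rim lies on the +y half of its top, so the opening faces +y and the floor faces -y. It is the blue one, with its label on the -y half; the orange one is the decoy.

>>> apply_moves(
  commands=[
    [[33.4,-30.4,0],-0.8,0],
    [[33.4,-30.4,0],-0.8,0],
    [[33.4,-30.4,0],-0.8,0],
    [[33.4,-30.4,0],-0.8,0],
    [[33.4,-30.4,0],-0.8,0],
    [[33.4,-30.4,0],-0.8,0],
    [[33.4,-30.4,0],-0.8,0],
    [[33.4,-30.4,0],-0.8,0],
    [[33.4,-30.4,0],-0.8,0],
    [[33.4,-30.4,0],-0.8,0],
    [[33.4,-30.4,0],-0.8,0],
    [[33.4,-30.4,0],-0.8,0],
  ],
)

```text
clock: 2.4
tool_pos: [0.5037, 0.3461, 0.2435]
orientation: [180.0, -0.1, -60.3]
force: [-0.4, 0.4, -0.4]
opening: 0.0874
gripper_force: 0.0
```

>>> apply_moves(
  commands=[
    [[-7.1,-57.1,0],-0.774,0],
    [[-7.1,-57.1,0],-0.774,0],
    [[-7.1,-57.1,0],-0.774,0],
    [[-7.1,-57.1,0],-0.774,0],
    [[-7.1,-57.1,0],-0.774,0],
    [[-7.1,-57.1,0],-0.774,0],
    [[-7.1,-57.1,0],-0.774,0],
    [[-7.1,-57.1,0],-0.774,0],
    [[-7.1,-57.1,0],-0.774,0],
    [[-7.1,-57.1,0],-0.774,0],
    [[-7.1,-57.1,0],-0.774,0],
    [[-7.1,-57.1,0],-0.774,0],
    [[-7.1,-57.1,0],-0.774,0],
    [[-7.1,-57.1,0],-0.774,0],
    [[-7.1,-57.1,0],-0.774,0],
    [[-7.1,-57.1,0],-0.774,0],
    [[-7.1,-57.1,0],-0.774,0],
  ],
)

```text
clock: 3.82
tool_pos: [0.429, -0.2209, 0.2435]
orientation: [180.0, 0.0, -104.5]
force: [-0.2, 1.0, 0.3]
opening: 0.0878
gripper_force: 0.0
```

Run:
```python
from h import *
o=ctrl.get_obs();print({k:np.round(o[k],3) for k in('clock','joint_pos','tool_pos','orientation','force')})
w=ctrl.snapshot('wrist');s=ctrl.snapshot('scene');print(np.round(w['T'],3),w['fx'],w['cx'],w['cy'])
A=np.hstack([cv2.resize(w['img'],(480,360)),cv2.resize(s['img'][100:370,220:460],(320,360))])
cv2.imwrite('pics/w1.png',A[:,:,::-1])
```

```text
{'clock': np.float64(3.817), 'joint_pos': array([-3.8250e+00,  2.1390e+00, -2.2791e+01, -1.0000e-02, -6.5075e+01,
       -1.0680e+01]), 'tool_pos': array([ 0.429, -0.221,  0.243]), 'orientation': array([ 1.79994e+02,  8.00000e-03, -1.04509e+02]), 'force': array([-0.18 ,  1.044,  0.255])}
[[-0.968 -0.243 -0.062  0.412]
 [ 0.251 -0.937 -0.243 -0.287]
 [ 0.001 -0.251  0.968  0.385]
 [ 0.     0.     0.     1.   ]] 371.64829954431775 319.6501112305112 242.64023993815258
```

View pics/w1.png

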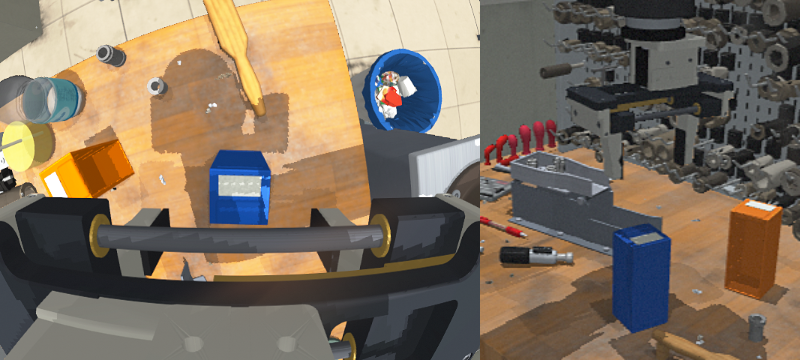

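The wrist picture shows the bin's top squarely between the fingers: label (240,187), rim edge (240,222), floor-side edge row 173. The scene view confirms the gripper body is long along the closing axis. I'll check the bin's position from its corners.

```bash
cat >> h.py <<'E'
def wray(p,uv):
    dx,dy=uv[0]-p['cx'],uv[1]-p['cy']; r=np.hypot(dx,dy); th=r/p['fx']
    d=np.array([np.sin(th)*dx/r,-np.sin(th)*dy/r,-np.cos(th)]); T=np.array(p['T']); return T[:3,3],T[:3,:3]@d
def wz(p,uv,z):
    o,d=wray(p,uv); return o+d*(z-o[2])/d[2]
E
python3 - <<'E'
from h import *
w=ctrl.snapshot('wrist')
h=cv2.cvtColor(w['img'],cv2.COLOR_RGB2HSV)
save(w,'w2.png',(265,190,375,310),5)
E
```

```text
(no output)
```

View pics/w2.png

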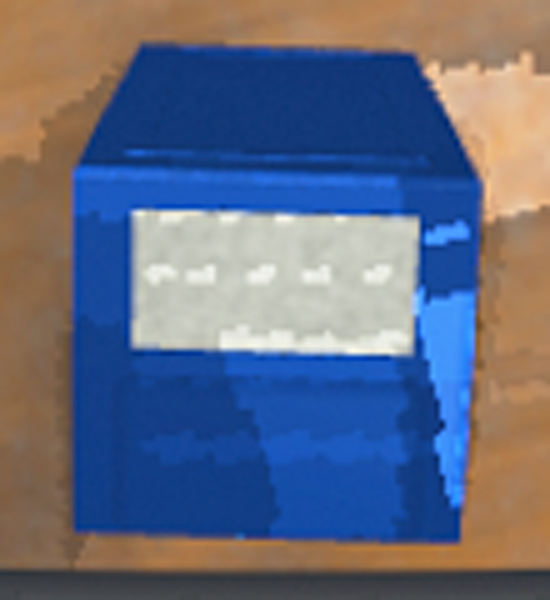

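Run:
```python
from h import *
w=ctrl.snapshot('wrist')
P=np.array([wz(w,(265+x/5,190+y/5),.13) for x,y in((75,170),(480,185),(462,542),(75,532))])
print(P.round(4),P.mean(0).round(4)); 
for i,j in((0,1),(3,2),(0,3),(1,2)):
  e=P[i]-P[j];print(np.linalg.norm(e).round(4),np.degrees(np.arctan2(e[1],e[0])).round(1))
```

```text
[[ 0.4523 -0.2415  0.13  ]
 [ 0.3974 -0.2252  0.13  ]
 [ 0.4119 -0.1727  0.13  ]
 [ 0.4675 -0.1886  0.13  ]] [ 0.4323 -0.207   0.13  ]
0.0572 -16.5
0.0579 -15.9
0.0551 -106.1
0.0545 -105.4
```

>>> apply_moves(
  commands=[
    [[-0.1,-0.15,-4],-0.01,0],
    [[-0.1,-0.15,-8],-0.01,0],
    [[-0.1,-0.15,-10.65],-0.01,0],
    [[-0.1,-0.15,-10.65],-0.01,0],
    [[-0.1,-0.15,-10.65],-0.01,0.38],
    [[-0.1,-0.15,-10.65],-0.01,0.38],
    [[-0.1,-0.15,-10.65],-0.01,0.38],
    [[-0.1,-0.15,-10.65],-0.01,0.38],
    [[-0.1,-0.15,-10.65],-0.01,0.38],
    [[-0.1,-0.15,-10.65],-0.01,0.38],
  ],
)

```text
clock: 4.85
tool_pos: [0.4289, -0.2225, 0.1383]
orientation: [-179.9, 0.0, -105.0]
force: [-0.4, 1.9, 6.2]
opening: 0.0578
gripper_force: 29.9
```

>>> apply_moves(
  commands=[
    [[0,0,0.4],0,0.38],
    [[0,0,0.8],0,0.38],
    [[0.1,0.5,0.8],0,0.38],
    [[0.3,2,0.8],0.05,0.38],
    [[0.5,4,0.8],0.12,0.38],
    [[0.8,6,0.8],0.19,0.38],
    [[1.0,8,0.8],0.26,0.38],
    [[1.2,10,0.8],0.33,0.38],
    [[1.4,11.8,0.8],0.38,0.38],
    [[1.4,12.6,0.8],0.42,0.38],
    [[1.4,12.9,0.8],0.42,0.38],
    [[1.4,12.9,0.8],0.42,0.38],
  ],
)

```text
clock: 5.85
tool_pos: [0.4421, -0.0929, 0.145]
orientation: [180.0, 0.0, -80.9]
force: [0.6, 0.3, -0.6]
opening: 0.0576
gripper_force: 29.9
```

Run:
```python
from h import *
s=ctrl.snapshot('scene'); save(s,'s1.png',(240,120,440,320),3)
print(ctrl.get_obs()['tool_pos'])
```

```text
[ 0.44207837 -0.09331768  0.14501562]
```

View pics/s1.png

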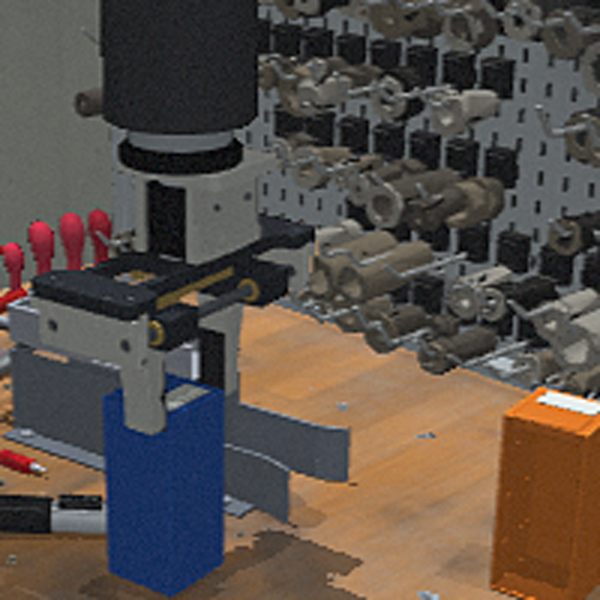

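>>> apply_moves(
  commands=[
    [[0,0,-0.4],0,0.38],
    [[0,0,-0.7],0,0.38],
    [[0,0,-0.85],0,0.38],
    [[0.04,-0.27,-0.83],0,0.38],
    [[0.09,-0.54,-0.81],0,0.38],
    [[0.13,-0.8,-0.8],0,0.38],
    [[0.17,-1.08,-0.8],0,0.38],
    [[0.17,-1.08,-0.8],0,0.38],
  ],
)

```text
clock: 6.57
tool_pos: [0.4449, -0.1051, 0.1383]
orientation: [-179.9, -0.0, -81.0]
force: [-2.8, 2.4, 14.8]
opening: 0.0575
gripper_force: 30.0
```

Run:
```python
from h import *
s=ctrl.snapshot('scene'); save(s,'s2.png',(250,190,370,330),4)
```

```text
(no output)
```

View pics/s2.png

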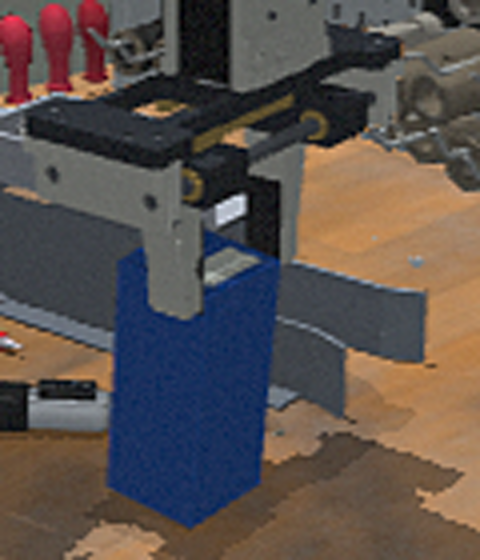

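>>> apply_moves(
  commands=[
    [[0.09,-0.54,-0.02],0,0.38],
    [[0.18,-1.09,-0.04],0,0.38],
    [[0.26,-1.63,-0.1],0,0.38],
    [[0.35,-2.16,-0.18],0,0.38],
    [[0.43,-2.7,-0.29],0,0.38],
    [[0.52,-3.22,-0.4],0,0.38],
    [[0.6,-3.73,-0.55],0,0.38],
    [[0.69,-4.24,-0.72],0,0.38],
    [[0.77,-4.75,-0.91],0,0.38],
    [[0.85,-5.25,-1.13],0,0.38],
    [[0.93,-5.74,-1.37],0,0.38],
    [[1.01,-6.22,-1.63],0,0.38],
    [[1.01,-6.22,-1.63],0,0.38],
  ],
)

```text
clock: 7.7
tool_pos: [0.4547, -0.1681, 0.1211]
orientation: [-179.9, -0.1, -81.0]
force: [-0.5, -1.9, 6.1]
opening: 0.0577
gripper_force: 30.0
```

Run:
```python
from h import *
s=ctrl.snapshot('scene'); save(s,'s3.png',(250,190,370,330),4)
```

```text
(no output)
```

View pics/s3.png

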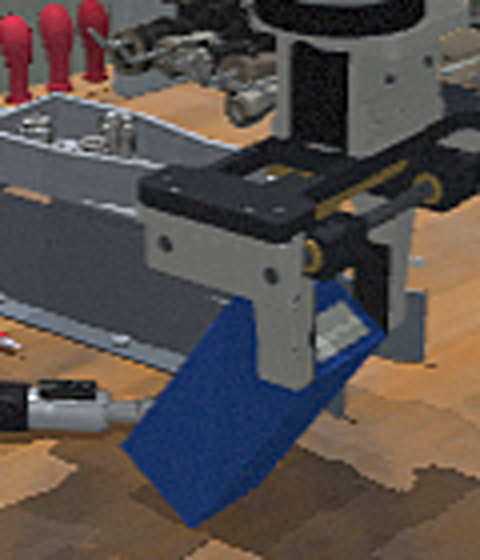

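>>> apply_moves(
  commands=[
    [[0.07,-0.46,-0.29],0,0.38],
    [[0.15,-0.92,-0.58],0,0.38],
    [[0.22,-1.35,-0.91],0,0.38],
    [[0.29,-1.78,-1.24],0,0.38],
    [[0.35,-2.18,-1.61],0,0.38],
    [[0.42,-2.59,-1.98],0,0.38],
    [[0.48,-2.95,-2.38],0,0.38],
    [[0.54,-3.32,-2.78],0,0.38],
    [[0.6,-3.65,-3.21],0,0.38],
    [[0.65,-3.99,-3.64],0,0.38],
    [[0.7,-4.28,-4.1],0,0.38],
    [[0.74,-4.57,-4.56],0,0.38],
    [[0.78,-4.83,-5.05],0,0.38],
    [[0.82,-5.08,-5.53],0,0.38],
    [[0.86,-5.3,-6.03],0,0.38],
    [[0.89,-5.5,-6.53],0,0.38],
    [[0.92,-5.67,-7.05],0,0.38],
    [[0.95,-5.83,-7.58],0,0.38],
    [[0.95,-5.83,-7.58],0,0.38],
  ],
)

```text
clock: 9.33
tool_pos: [0.4638, -0.2256, 0.0443]
orientation: [-180.0, -0.0, -81.0]
force: [1.4, -2.4, 2.2]
opening: 0.0576
gripper_force: 30.0
```

Run:
```python
from h import *
s=ctrl.snapshot('scene'); save(s,'s4.png',(250,190,370,330),4)
```

```text
(no output)
```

View pics/s4.png

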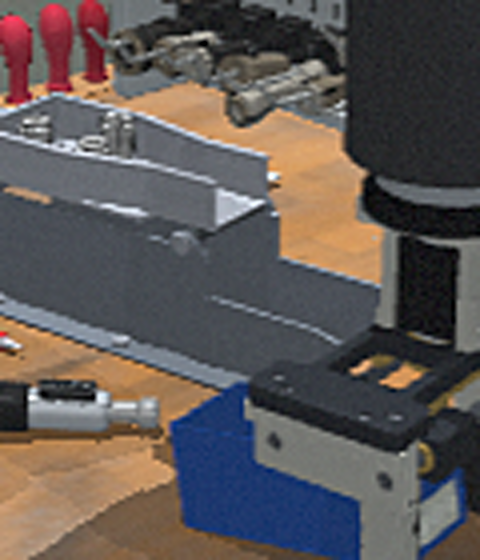

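>>> apply_moves(
  commands=[
    [[0.02,-0.13,-0.53],0,0.38],
    [[0.04,-0.25,-1.06],0,0.38],
    [[0.05,-0.33,-1.4],0,0.38],
    [[0.06,-0.36,-1.7],0,0.38],
    [[0.06,-0.4,-1.95],0,0.38],
    [[0.06,-0.4,-2.1],0,0.38],
    [[0.06,-0.4,-2.15],0,0.38],
  ],
)

```text
clock: 9.97
tool_pos: [0.464, -0.2286, 0.0232]
orientation: [180.0, 0.0, -81.0]
force: [-1.1, -3.1, 3.7]
opening: 0.0575
gripper_force: 30.0
```

Run:
```python
from h import *
w=ctrl.snapshot('wrist');s=ctrl.snapshot('scene')
for t,z in(('bin_mid',.028),('bin_rim',.044),('bin',0)):
    for r in ctrl.spot_point(w,t)[:2]: print('w',t,np.round(r['at']),round(r['score'],2),wz(w,r['at'],z).round(4))
    for r in ctrl.spot_point(s,t)[:2]: print('s',t,np.round(r['at']),round(r['score'],2),onz(s,r['at'],z).round(4))
# blue silhouette of bin lower edge in scene
h=cv2.cvtColor(s['img'],cv2.COLOR_RGB2HSV); m=((h[...,0]>105)&(h[...,0]<125)&(h[...,1]>150)).astype(np.uint8)
m[:,:270]=0
n,l,st,c=cv2.connectedComponentsWithStats(m); print(st[1:][st[1:,4]>60])
i=1+st[1:,4].argmax(); 
for x in range(st[i,0],st[i,0]+st[i,2],6):
    ys=np.nonzero(l[:,x]==i)[0]; print(x,ys.min(),ys.max(),onz(s,(x,ys.max()),0).round(3)[:2],end='; ')
```

```text
s bin_mid [424. 284.] 0.81 [ 0.6855 -0.2229  0.028 ]
s bin_mid [241. 217.] 0.65 [0.6626 0.4047 0.028 ]
w bin_rim [318. 355.] 0.71 [ 0.4625 -0.2213  0.044 ]
s bin_rim [424. 263.] 0.65 [ 0.7483 -0.1807  0.044 ]
s bin [333. 323.] 0.85 [ 0.4629 -0.1641  0.    ]
s bin [430. 278.] 0.74 [ 0.7702 -0.1848  0.    ]
[[ 295  286   46   53 1031]
 [ 270  421   51   59 1007]]
295 296 320 [ 0.418 -0.102]; 301 292 323 [ 0.419 -0.119]; 307 289 325 [ 0.422 -0.132]; 313 286 327 [ 0.425 -0.146]; 319 288 330 [ 0.426 -0.162]; 325 290 332 [ 0.429 -0.175]; 331 323 334 [ 0.433 -0.187]; 337 325 337 [ 0.433 -0.202];
```

The bin's lower edge reads as flat on the bench: it runs along (0.418,-0.102)→(0.433,-0.202), as expected. Now I let go. The gripper body would hit the orange box if I took the rim out here, so I'll retake the sides to bring the bin just into the dock's mouth, then use the rim.

>>> apply_moves(
  commands=[
    [[0,0,0],0,0.3],
    [[0,0,0],0,0.2],
    [[0,0,0],0,0.1],
    [[0,0,0],0,0.1],
    [[0,0,0],0,0.1],
    [[0,0,0],0,0.1],
  ],
)

```text
clock: 10.87
tool_pos: [0.464, -0.2285, 0.0234]
orientation: [180.0, 0.0, -80.9]
force: [0.4, 0.1, -1.0]
opening: 0.0787
gripper_force: 0.0
```

```bash
cat > chk.py <<'E'
from h import *
import sys
t=ctrl.snapshot('top')
h=cv2.cvtColor(t['img'],cv2.COLOR_RGB2HSV); m=((h[...,0]>100)&(h[...,0]<128)&(h[...,1]>130)).astype(np.uint8)
m[:190]=0;m[350:]=0;m[:,:290]=0;m[:,430:]=0
ys,xs=np.nonzero(m); print('blue',len(xs),xs.min(),xs.max(),ys.min(),ys.max())
for x in range(xs.min(),xs.max()+1,5):
    y=ys[xs==x]
    if len(y): print(onz(t,(x,y.min()),.056).round(3)[:2],onz(t,(x,y.max()),.056).round(3)[:2])
w=ctrl.snapshot('wrist');s=ctrl.snapshot('scene')
for n,z in(('bin_mid',.028),('bin_rim',.044),('bin',0)):
    for p,f,k in((t,onz,'t'),(w,wz,'w'),(s,onz,'s')):
        for r in ctrl.spot_point(p,n)[:2]: print(k,n,np.round(r['at']),round(r['score'],2),f(p,r['at'],z).round(4))
E
python3 chk.py
```

```text
blue 892 338 390 272 298
[ 0.472 -0.092] [ 0.459 -0.092]
[ 0.472 -0.105] [ 0.415 -0.104]
[ 0.474 -0.118] [ 0.415 -0.117]
[ 0.477 -0.131] [ 0.418 -0.13 ]
[ 0.477 -0.143] [ 0.42  -0.143]
[ 0.477 -0.156] [ 0.423 -0.155]
[ 0.477 -0.169] [ 0.423 -0.168]
[ 0.474 -0.182] [ 0.428 -0.181]
[ 0.474 -0.195] [ 0.428 -0.194]
[ 0.446 -0.22 ] [ 0.441 -0.22 ]
t bin_mid [361. 281.] 0.92 [ 0.46   -0.1518  0.028 ]
t bin_mid [404. 218.] 0.87 [ 0.6313 -0.2713  0.028 ]
s bin_mid [332. 313.] 0.92 [ 0.4543 -0.1678  0.028 ]
s bin_mid [422. 288.] 0.79 [ 0.6678 -0.2297  0.028 ]
t bin_rim [386. 278.] 0.96 [ 0.466  -0.2178  0.044 ]
t bin_rim [286. 237.] 0.66 [0.5752 0.0427 0.044 ]
s bin_rim [423. 263.] 0.83 [ 0.7471 -0.1788  0.044 ]
s bin_rim [359. 318.] 0.57 [ 0.4579 -0.2334  0.044 ]
t bin [362. 285.] 0.92 [ 0.4525 -0.1568  0.    ]
t bin [401. 210.] 0.85 [ 0.6602 -0.2678  0.    ]
s bin [330. 325.] 0.8 [ 0.4534 -0.1647  0.    ]
s bin [432. 278.] 0.7 [ 0.777 -0.187  0.   ]
```

>>> apply_moves(
  commands=[
    [[-0.2,1.5,0.4],0,0.1],
    [[-0.4,3.0,0.7],0,0.1],
    [[-0.4,3.0,0.7],0,0.1],
    [[-0.4,3.0,0.7],0,0.38],
    [[-0.4,3.0,0.7],0,0.38],
    [[-0.4,3.0,0.7],0,0.38],
    [[-0.4,3.0,0.7],0,0.38],
    [[-0.2,2.4,0.7],0,0.38],
    [[0.3,2.0,0.7],0,0.38],
    [[1.8,2.25,0.7],0,0.38],
    [[3.3,2.5,0.7],0,0.38],
    [[4.8,2.75,0.7],0,0.38],
    [[6.3,3.0,0.7],0,0.38],
    [[7.8,3.25,0.7],0,0.38],
    [[9.3,3.5,0.7],0,0.38],
    [[10.8,3.75,0.7],0,0.38],
    [[12.3,4.0,0.7],0,0.38],
    [[13.6,4.2,0.7],0,0.38],
    [[14.5,4.4,0.7],0,0.38],
    [[14.5,4.4,0.7],0,0.38],
  ],
)

```text
clock: 13.13
tool_pos: [0.6113, -0.1851, 0.0304]
orientation: [-179.9, -0.0, -80.9]
force: [0.7, -0.6, 1.4]
opening: 0.0577
gripper_force: 30.0
```

```bash
python3 chk.py; python3 -c "
from h import *
p=ctrl.get_obs()['tool_pos'][:2]-np.array([.573,.0375]);a=np.radians(9.2);print(p@[np.cos(a),np.sin(a)],p@[-np.sin(a),np.cos(a)])"
```

```text
blue 610 332 374 214 241
[ 0.623 -0.077] [ 0.61  -0.077]
[ 0.623 -0.09 ] [ 0.561 -0.09 ]
[ 0.626 -0.104] [ 0.572 -0.103]
[ 0.628 -0.117] [ 0.572 -0.116]
[ 0.631 -0.13 ] [ 0.575 -0.129]
[ 0.634 -0.143] [ 0.577 -0.142]
[ 0.593 -0.156] [ 0.591 -0.156]
[ 0.599 -0.182] [ 0.596 -0.182]
t bin_mid [401. 219.] 0.97 [ 0.6286 -0.2629  0.028 ]
t bin_mid [352. 227.] 0.71 [ 0.6053 -0.1325  0.028 ]
s bin_mid [423. 288.] 0.95 [ 0.671  -0.2309  0.028 ]
s bin_mid [373. 284.] 0.7 [ 0.6078 -0.1462  0.028 ]
t bin_rim [410. 220.] 0.73 [ 0.6195 -0.2839  0.044 ]
t bin_rim [378. 225.] 0.64 [ 0.6076 -0.1993  0.044 ]
w bin_rim [318. 273.] 0.77 [ 0.6142 -0.2077  0.044 ]
s bin_rim [426. 261.] 0.82 [ 0.7595 -0.1762  0.044 ]
s bin_rim [400. 288.] 0.61 [ 0.6082 -0.2154  0.044 ]
t bin [404. 212.] 0.63 [ 0.6537 -0.2744  0.    ]
t bin [354. 232.] 0.58 [ 0.5995 -0.1381  0.    ]
w bin [248. 107.] 0.87 [ 0.6565 -0.2665  0.    ]
w bin [321. 355.] 0.7 [ 0.6029 -0.1464  0.    ]
s bin [431. 278.] 0.91 [ 0.7737 -0.1867  0.    ]
s bin [376. 294.] 0.88 [ 0.6165 -0.1469  0.    ]
-0.0004440195017569992 -0.22499664363824412
```

>>> apply_moves(
  commands=[
    [[-0.1,0.6,0],0,0.38],
    [[-0.22,1.4,0],0,0.38],
    [[-0.35,2.2,0],0,0.38],
    [[-0.48,3.0,0],0,0.38],
    [[-0.61,3.8,0],0,0.38],
    [[-0.74,4.6,0],0,0.38],
    [[-0.87,5.4,0],0,0.38],
    [[-0.87,5.4,0],0,0.38],
  ],
)

```text
clock: 14.4
tool_pos: [0.6002, -0.1289, 0.0305]
orientation: [180.0, 0.0, -80.9]
force: [-0.4, -0.8, -3.2]
opening: 0.058
gripper_force: 30.0
```

>>> apply_moves(
  commands=[
    [[-0.12,0.7,0],0,0.38],
    [[-0.25,1.4,0],0,0.38],
    [[-0.38,2.2,0],0,0.38],
    [[-0.5,3.0,0],0,0.38],
    [[-0.6,3.7,0],0,0.38],
    [[-0.65,4.0,0],0,0.38],
    [[-0.65,4.0,0],0,0.38],
    [[-0.65,4.0,0],0,0.38],
  ],
)

```text
clock: 15.07
tool_pos: [0.5938, -0.0904, 0.0305]
orientation: [180.0, 0.0, -80.9]
force: [0.9, 0.2, -2.0]
opening: 0.0576
gripper_force: 30.0
```

>>> apply_moves(
  commands=[
    [[0,0,0],0,0.28],
    [[0,0,0],0,0.24],
    [[0,0,0],0,0.24],
    [[0,0,0],0,0.24],
    [[0,0,3],0,0.24],
    [[0,0,7],0,0.24],
    [[0.2,-1.2,11],0,0.24],
    [[0.4,-2.5,14],0.1,0.3],
    [[0.4,-2.5,14],1.571,0.3],
    [[0.4,-2.5,14],1.571,0.3],
    [[0.4,-2.5,14],1.571,0.3],
    [[0.4,-2.5,14],1.571,0.3],
    [[0.4,-2.5,14],1.571,0.3],
    [[0.4,-2.5,14],1.571,0.3],
    [[0.4,-2.5,14],1.571,0.3],
    [[0.4,-2.5,14],1.571,0.3],
    [[0.4,-2.5,14],1.571,0.3],
    [[0.4,-2.5,14],1.571,0.3],
    [[0.4,-2.5,14],1.571,0.3],
    [[0.4,-2.5,14],1.571,0.3],
  ],
)

```text
clock: 16.73
tool_pos: [0.5978, -0.1158, 0.1705]
orientation: [-180.0, -0.0, 9.4]
force: [0.1, 0.0, 0.7]
opening: 0.0614
gripper_force: 0.0
```

>>> apply_moves(
  commands=[
    [[0,0,0],0,0.3],
    [[0,0,0],0,0.3],
    [[0,0,0],0,0.3],
  ],
)

```text
clock: 16.98
tool_pos: [0.5979, -0.1157, 0.1705]
orientation: [180.0, -0.0, 8.9]
force: [-0.9, 0.7, 0.2]
opening: 0.0609
gripper_force: 0.0
```

```bash
python3 chk.py
python3 - <<'E'
from h import *
w=ctrl.snapshot('wrist'); h=cv2.cvtColor(w['img'],cv2.COLOR_RGB2HSV)
m=((h[...,0]>100)&(h[...,0]<128)&(h[...,1]>130)).astype(np.uint8)
n,l,st,c=cv2.connectedComponentsWithStats(m); print(st[1:][st[1:,4]>100],ctrl.get_obs()['tool_pos'],np.round(w['T'],3))
for st_i in np.nonzero(st[1:,4]>300)[0]+1:
    ys,xs=np.nonzero(l==st_i); a=np.radians(9.2)
    W=np.array([wz(w,(x,y),.056)[:2] for x,y in zip(xs,ys)])-[.573,.0375]
    u=W@[np.cos(a),np.sin(a)]; s=W@[-np.sin(a),np.cos(a)]
    print(st_i,np.percentile(u,[0,2,98,100]).round(4),np.percentile(s,[0,2,98,100]).round(4))
E
```

```text
blue 797 296 347 197 245
[0.607 0.017] [0.599 0.017]
[0.61  0.004] [0.551 0.004]
[ 0.61  -0.009] [ 0.553 -0.009]
[ 0.591 -0.022] [ 0.556 -0.022]
[ 0.585 -0.035] [ 0.559 -0.035]
[ 0.681 -0.048] [ 0.559 -0.048]
[ 0.593 -0.061] [ 0.561 -0.061]
[ 0.593 -0.075] [ 0.559 -0.074]
[ 0.596 -0.088] [ 0.567 -0.087]
[ 0.62  -0.101] [ 0.569 -0.101]
[ 0.604 -0.114] [ 0.572 -0.114]
t bin_mid [402. 220.] 0.86 [ 0.6258 -0.2657  0.028 ]
t bin_mid [321. 233.] 0.84 [ 0.5897 -0.0489  0.028 ]
w bin_mid [239. 235.] 0.84 [ 0.5868 -0.0528  0.028 ]
w bin_mid [583. 214.] 0.45 [ 0.6565 -0.3566  0.028 ]
s bin_mid [338. 273.] 0.92 [ 0.5937 -0.0541  0.028 ]
s bin_mid [424. 290.] 0.66 [ 0.6631 -0.2397  0.028 ]
t bin_rim [410. 221.] 0.86 [ 0.6186 -0.2838  0.044 ]
t bin_rim [286. 241.] 0.58 [0.5645 0.0431 0.044 ]
w bin_rim [316. 242.] 0.72 [ 0.5951 -0.1143  0.044 ]
s bin_rim [427. 261.] 0.72 [ 0.7655 -0.1766  0.044 ]
s bin_rim [361. 276.] 0.57 [ 0.5931 -0.1233  0.044 ]
t bin [403. 209.] 0.78 [ 0.6636 -0.2731  0.    ]
t bin [323. 234.] 0.67 [ 0.5932 -0.0533  0.    ]
w bin [250. 230.] 0.98 [ 0.5856 -0.0564  0.    ]
w bin [521. 217.] 0.72 [ 0.6381 -0.3035  0.    ]
s bin [340. 283.] 0.82 [ 0.6004 -0.0556  0.    ]
s bin [430. 280.] 0.56 [ 0.7626 -0.1898  0.    ]
[[  149   195   176    88 13813]
 [  577   195    15    34   116]] [ 0.59793142 -0.11558394  0.17046131] [[ 0.157  0.956  0.248  0.664]
 [-0.988  0.152  0.04  -0.106]
 [-0.    -0.251  0.968  0.312]
 [ 0.     0.     0.     1.   ]]
12 [-0.0301 -0.0276  0.033   0.0344] [-0.1588 -0.156  -0.0317 -0.0275]
```

>>> apply_moves(
  commands=[
    [[0,0.2,-3.5],0,0.3],
    [[0,0.2,-7],0,0.3],
    [[0,0.2,-9.5],0,0.3],
    [[0,0.2,-10.35],0,0.3],
    [[0,0.2,-10.35],0,0.6],
    [[0,0.2,-10.35],0,0.95],
    [[0,0.2,-10.35],0,0.95],
    [[0,0.2,-10.35],0,0.95],
    [[0,0.2,-10.35],0,0.95],
    [[0,0.2,-10.35],0,0.95],
    [[0,0.2,-10.35],0,0.95],
    [[0,0.2,-10.35],0,0.95],
  ],
)

```text
clock: 18.63
tool_pos: [0.5981, -0.1136, 0.0674]
orientation: [180.0, -0.0, 9.1]
force: [-0.2, 0.2, -0.1]
opening: 0.0133
gripper_force: 0.0
```

>>> apply_moves(
  commands=[
    [[0,0,0],0,0.95],
    [[0,0,0],0,0.95],
    [[0,0,0],0,0.95],
  ],
)

```text
clock: 18.88
tool_pos: [0.598, -0.1136, 0.0673]
orientation: [180.0, -0.0, 9.1]
force: [-1.8, 0.9, 6.3]
opening: 0.0115
gripper_force: 30.0
```

>>> apply_moves(
  commands=[
    [[-0.05,0.3,0],0,0.95],
    [[-0.15,0.9,0],0,0.95],
    [[-0.24,1.5,0],0,0.95],
    [[-0.34,2.1,0],0,0.95],
    [[-0.44,2.7,0],0,0.95],
    [[-0.53,3.3,0],0,0.95],
    [[-0.61,3.8,0],0,0.95],
    [[-0.61,3.8,0],0,0.95],
  ],
)

```text
clock: 19.55
tool_pos: [0.5919, -0.0742, 0.0673]
orientation: [-180.0, -0.0, 9.1]
force: [-1.3, 0.6, 7.1]
opening: 0.0114
gripper_force: 30.0
```

>>> apply_moves(
  commands=[
    [[-0.05,0.3,0],0,0.95],
    [[-0.1,0.6,0],0,0.95],
    [[-0.15,0.9,0],0,0.95],
    [[-0.15,0.9,0],0,0.95],
  ],
)

```text
clock: 19.88
tool_pos: [0.5904, -0.0656, 0.0673]
orientation: [180.0, -0.0, 9.1]
force: [-0.1, -1.2, 6.0]
opening: 0.0111
gripper_force: 30.0
```

>>> apply_moves(
  commands=[
    [[-0.03,0.2,0],0,0.95],
    [[-0.06,0.4,0],0,0.95],
    [[-0.1,0.6,0],0,0.95],
    [[-0.13,0.8,0],0,0.95],
    [[-0.13,0.8,0],0,0.95],
  ],
)

```text
clock: 20.3
tool_pos: [0.5892, -0.0579, 0.0673]
orientation: [180.0, -0.0, 9.1]
force: [-0.3, -1.6, 5.8]
opening: 0.0114
gripper_force: 30.0
```

>>> apply_moves(
  commands=[
    [[-0.03,0.2,0],0,0.95],
    [[-0.06,0.4,0],0,0.95],
    [[-0.08,0.5,0],0,0.95],
    [[-0.08,0.5,0],0,0.95],
  ],
)

```text
clock: 20.63
tool_pos: [0.5889, -0.054, 0.0674]
orientation: [179.9, -0.1, 9.1]
force: [2.8, -10.2, 2.4]
opening: 0.0113
gripper_force: 30.0
```

```bash
python3 chk.py | grep -v blue | grep -E " bin_mid| bin_rim"
python3 - <<'E'
from h import *
s=ctrl.snapshot('scene');t=ctrl.snapshot('top')
for p in(s,t):
  for n,z in(('dock',.028),('dock_mouth',0),('tray_hinge',.078),('tray_handle',.092),('stand',0)):
    for r in ctrl.spot_point(p,n)[:1]: print(n,round(r['score'],2),onz(p,r['at'],z).round(4))
E
```

```text
t bin_mid [403. 217.] 0.71 [ 0.6333 -0.2689  0.028 ]
t bin_mid [297. 236.] 0.52 [0.5818 0.0144 0.028 ]
s bin_mid [424. 288.] 0.69 [ 0.673  -0.2315  0.028 ]
s bin_mid [315. 267.] 0.68 [0.5771 0.0028 0.028 ]
t bin_rim [323. 233.] 0.73 [ 0.5843 -0.0542  0.044 ]
t bin_rim [286. 232.] 0.71 [0.5869 0.0426 0.044 ]
w bin_rim [318. 289.] 0.89 [ 0.5894 -0.0537  0.044 ]
s bin_rim [424. 262.] 0.94 [ 0.7515 -0.1761  0.044 ]
s bin_rim [339. 269.] 0.87 [ 0.5864 -0.0644  0.044 ]
dock 0.59 [0.5792 0.0113 0.028 ]
dock_mouth 0.75 [ 0.5897 -0.0536  0.    ]
tray_hinge 0.96 [0.5741 0.0354 0.078 ]
tray_handle 0.67 [0.5355 0.2318 0.092 ]
stand 0.88 [0.566  0.0223 0.    ]
dock 0.66 [0.5854 0.0123 0.028 ]
dock_mouth 0.76 [ 0.5915 -0.053   0.    ]
tray_hinge 0.95 [0.5749 0.0406 0.078 ]
stand 0.95 [0.5838 0.0392 0.    ]
```

>>> apply_moves(
  commands=[
    [[-0.02,0.1,0],0,0.95],
    [[-0.02,0.15,0],0,0.95],
    [[-0.02,0.15,0],0,0.95],
  ],
)

```text
clock: 22.08
tool_pos: [0.5892, -0.0536, 0.0677]
orientation: [179.8, -0.1, 9.1]
force: [5.2, -16.4, 3.1]
opening: 0.0113
gripper_force: 30.0
```

>>> apply_moves(
  commands=[
    [[0,0,0],0,0.6],
    [[0,0,0],0,0.6],
    [[0,0,0],0,0.6],
    [[0,0,0],0,0.6],
    [[0,0,3],0,0.6],
    [[0,0,7],0,0.6],
    [[0,0,11],0,0.65],
    [[0,0,13.5],0,0.68],
    [[-0.7,4,13.5],0,0.68],
    [[-1.3,8,13.5],0,0.68],
    [[-2,12,13.5],0,0.68],
    [[-2.6,16,13.5],0,0.68],
    [[-3.3,20,13.5],0,0.68],
    [[-4,24,13.5],0,0.68],
    [[-4.5,27.5,13.5],0,0.68],
    [[-4.8,29.2,13.5],0,0.68],
    [[-4.8,29.2,13.5],0,0.68],
    [[-4.8,29.2,13.5],0,0.68],
  ],
)

```text
clock: 23.58
tool_pos: [0.5391, 0.2414, 0.2014]
orientation: [180.0, 0.1, 9.2]
force: [-0.8, -0.4, 0.4]
opening: 0.028
gripper_force: 0.0
```

Run:
```python
from h import *
w=ctrl.snapshot('wrist'); h=cv2.cvtColor(w['img'],cv2.COLOR_RGB2HSV)
m=(((h[...,0]<8)|(h[...,0]>172))&(h[...,1]>150)&(h[...,2]>70)).astype(np.uint8)
n,l,st,c=cv2.connectedComponentsWithStats(m); print(ctrl.get_obs()['tool_pos'])
for i in range(1,n):
    if st[i,4]>100: 
        ys,xs=np.nonzero(l==i);r=cv2.minAreaRect(np.c_[xs,ys].astype(np.float32));b=cv2.boxPoints(r)
        print(st[i],c[i],wz(w,c[i],.096).round(4),[wz(w,q,.095)[:2].round(4) for q in b])
print([(r['at'],r['score'],wz(w,r['at'],.092)) for r in ctrl.spot_point(w,'tray_handle')])
s=ctrl.snapshot('scene');t=ctrl.snapshot('top')
for p,f in((s,onz),(t,onz)):
  for n,z in(('bin_mid',.028),('bin_rim',.044)):
    for r in ctrl.spot_point(p,n)[:3]: print(n,round(r['score'],2),f(p,r['at'],z).round(4))
```

```text
[0.5393214  0.2403777  0.20146747]
[  90    0   51   64 1684] [112.72090261  28.80463183] [0.6785 0.4189 0.096 ] [array([0.6582, 0.4425]), array([0.7099, 0.4437]), array([0.6984, 0.3972]), array([0.6499, 0.397 ])]
[ 94  56  33  39 589] [107.0950764  77.2614601] [0.6403 0.4156 0.096 ] [array([0.6483, 0.4387]), array([0.6581, 0.4243]), array([0.6323, 0.3958]), array([0.6223, 0.4091])]
[ 319  209   21   69 1318] [329.15553869 242.95675266] [0.542  0.2346 0.096 ] [array([0.5641, 0.2453]), array([0.5663, 0.2319]), array([0.5183, 0.2235]), array([0.516 , 0.2375])]
[([324.8, 244.5], 0.9, array([0.53942592, 0.23717629, 0.092     ])), ([485.6, 260.0], 0.72, array([0.54690437, 0.11430826, 0.092     ]))]
bin_mid 0.91 [ 0.6786 -0.2306  0.028 ]
bin_mid 0.88 [0.5862 0.0037 0.028 ]
bin_rim 0.89 [ 0.5761 -0.0673  0.044 ]
bin_rim 0.65 [ 0.76  -0.172  0.044]
bin_mid 0.81 [0.5805 0.0152 0.028 ]
bin_mid 0.8 [ 0.6275 -0.2701  0.028 ]
bin_mid 0.3 [0.575 0.042 0.028]
bin_rim 0.89 [ 0.5822 -0.0555  0.044 ]
bin_rim 0.62 [ 0.6176 -0.2761  0.044 ]
```

>>> apply_moves(
  commands=[
    [[0.1,-0.45,-3.5],0,0.68],
    [[0.1,-0.45,-7],0,0.68],
    [[0.1,-0.45,-9.5],0,0.68],
    [[0.1,-0.45,-10.9],0,0.68],
    [[0.1,-0.45,-10.9],0,0.68],
    [[0.1,-0.45,-10.9],0,0.95],
    [[0.1,-0.45,-10.9],0,0.95],
    [[0.1,-0.45,-10.9],0,0.95],
    [[0.1,-0.45,-10.9],0,0.95],
    [[0.1,-0.45,-10.9],0,0.95],
    [[0.1,-0.45,-10.9],0,0.95],
  ],
)

```text
clock: 24.9
tool_pos: [0.542, 0.2353, 0.0945]
orientation: [-180.0, -0.1, 9.1]
force: [3.2, -5.2, 4.6]
opening: 0.0131
gripper_force: 30.0
```

>>> apply_moves(
  commands=[
    [[0.01,-0.07,0.7],0,0.95],
    [[0.02,-0.15,1.35],0,0.95],
    [[0.04,-0.24,2.02],0,0.95],
    [[0.06,-0.37,2.69],0,0.95],
    [[0.08,-0.51,3.35],0,0.95],
    [[0.11,-0.67,4.01],0,0.95],
    [[0.14,-0.87,4.66],0,0.95],
    [[0.17,-1.08,5.3],0,0.95],
    [[0.21,-1.3,5.94],0,0.95],
    [[0.25,-1.56,6.57],0,0.95],
    [[0.3,-1.84,7.19],0,0.95],
    [[0.34,-2.12,7.8],0,0.95],
    [[0.34,-2.12,7.8],0,0.95],
  ],
)

```text
clock: 25.98
tool_pos: [0.5453, 0.2152, 0.1727]
orientation: [-179.9, -0.2, 9.1]
force: [2.8, 3.7, -2.1]
opening: 0.0132
gripper_force: 30.0
```

>>> apply_moves(
  commands=[
    [[0.04,-0.23,0.45],0,0.95],
    [[0.08,-0.47,0.89],0,0.95],
    [[0.12,-0.73,1.33],0,0.95],
    [[0.16,-1.0,1.76],0,0.95],
    [[0.21,-1.28,2.19],0,0.95],
    [[0.25,-1.56,2.61],0,0.95],
    [[0.3,-1.86,3.02],0,0.95],
    [[0.35,-2.16,3.42],0,0.95],
    [[0.4,-2.48,3.81],0,0.95],
    [[0.45,-2.8,4.2],0,0.95],
    [[0.51,-3.14,4.58],0,0.95],
    [[0.56,-3.48,4.95],0,0.95],
    [[0.62,-3.84,5.31],0,0.95],
    [[0.68,-4.19,5.66],0,0.95],
    [[0.74,-4.57,6.0],0,0.95],
    [[0.8,-4.94,6.34],0,0.95],
    [[0.8,-4.94,6.34],0,0.95],
  ],
)

```text
clock: 27.4
tool_pos: [0.5535, 0.1683, 0.2374]
orientation: [-179.7, -0.4, 9.1]
force: [-4.7, 13.9, 12.1]
opening: 0.0129
gripper_force: 30.0
```

>>> apply_moves(
  commands=[
    [[0.05,-0.32,0.38],0,0.95],
    [[0.11,-0.68,0.72],0,0.95],
    [[0.18,-1.08,1.03],0,0.95],
    [[0.24,-1.48,1.33],0,0.95],
    [[0.31,-1.9,1.61],0,0.95],
    [[0.38,-2.32,1.89],0,0.95],
    [[0.38,-2.32,1.89],0,0.95],
    [[0.38,-2.32,1.89],0,0.95],
  ],
)

```text
clock: 28.07
tool_pos: [0.5575, 0.1444, 0.2562]
orientation: [-179.7, -0.4, 9.1]
force: [-2.0, 10.3, 11.3]
opening: 0.0128
gripper_force: 30.0
```

```bash
cat > col.py <<'E'
from h import *
for k in('top','scene','wrist'):
  p=ctrl.snapshot(k); f=wz if k=='wrist' else onz
  for fn in('spot_point','search_frame'):
    for r in getattr(ctrl,fn)(p,'collet_1_mid' if fn=='spot_point' else 'collet_1')[:6]: print(k,fn,np.round(r['at']),round(r['score'],2),'z.02',f(p,r['at'],.02).round(3)[:2],'z.1',f(p,r['at'],.1).round(3)[:2])
  for r in ctrl.spot_point(p,'tray_handle')[:1]: print(k,'handle',r['at'],round(r['score'],2),f(p,r['at'],.254).round(3))
  if k=='scene': cv2.imwrite('pics/x.png',p['img'][:,:,::-1])
E
python3 col.py
```

```text
top spot_point [318. 241.] 0.46 z.02 [ 0.569 -0.041] z.1 [ 0.551 -0.042]
top search_frame [434. 265.] 0.7 z.02 [ 0.504 -0.348] z.1 [ 0.49  -0.331]
top search_frame [301. 236.] 0.56 z.02 [0.582 0.004] z.1 [0.564 0.001]
top search_frame [312. 231.] 0.49 z.02 [ 0.595 -0.025] z.1 [ 0.577 -0.026]
top handle [234.0, 222.8] 0.85 [0.56  0.148 0.254]
scene search_frame [231. 268.] 0.46 z.02 [0.446 0.152] z.1 [0.35 0.01]
scene handle [265.3, 164.4] 0.79 [0.544 0.131 0.254]
wrist spot_point [486. 229.] 0.59 z.02 [ 0.573 -0.04 ] z.1 [0.583 0.001]
wrist search_frame [489. 205.] 0.77 z.02 [ 0.6   -0.037] z.1 [0.605 0.004]
wrist search_frame [484. 229.] 0.73 z.02 [ 0.572 -0.038] z.1 [0.583 0.002]
wrist search_frame [358. 213.] 0.3 z.02 [0.565 0.106] z.1 [0.577 0.116]
wrist handle [321.8, 309.4] 0.76 [0.558 0.143 0.254]
```

>>> apply_moves(
  commands=[
    [[0.05,-0.3,0.25],0,0.95],
    [[0.1,-0.6,0.45],0,0.95],
    [[0.1,-0.6,0.45],0,0.95],
    [[0.1,-0.6,0.45],0,0.95],
    [[0.1,-0.6,0.45],0,0.95],
    [[0.1,-0.6,0.45],0,0.95],
    [[0.1,-0.6,0.45],0,0.95],
    [[0.1,-0.6,0.45],0,0.95],
  ],
)

```text
clock: 29.33
tool_pos: [0.5585, 0.1381, 0.2601]
orientation: [-179.8, -0.3, 9.1]
force: [-0.2, 8.2, 8.9]
opening: 0.0128
gripper_force: 30.0
```

```bash
python3 col.py; python3 -c "
from h import *
p=ctrl.get_obs()['tool_pos'];q=p[:2]-np.array([.573,.0375]);a=np.radians(9.2);s=q@[-np.sin(a),np.cos(a)];print(s,np.arctan2(p[2]-.08,s)-.0689)"
```

```text
top spot_point [240. 279.] 0.7 z.02 [0.467 0.164] z.1 [0.455 0.153]
top spot_point [317. 240.] 0.58 z.02 [ 0.57  -0.038] z.1 [ 0.553 -0.039]
top handle [238.8, 221.0] 0.94 [0.564 0.137 0.254]
scene search_frame [325. 265.] 0.18 z.02 [0.617 0.009] z.1 [ 0.493 -0.11 ]
scene search_frame [187. 255.] 0.17 z.02 [0.41  0.287] z.1 [0.32  0.123]
scene handle [271.4, 165.3] 0.58 [0.548 0.115 0.254]
wrist search_frame [482. 203.] 0.73 z.02 [ 0.601 -0.036] z.1 [0.606 0.002]
wrist search_frame [448. 225.] 0.44 z.02 [ 0.569 -0.001] z.1 [0.581 0.03 ]
wrist handle [319.6, 306.3] 0.67 [0.558 0.137 0.254]
0.10162683393452672 0.9880919401779387
```

>>> apply_moves(
  commands=[
    [[-0.1,0.6,-0.45],0,0.95],
    [[-0.24,1.44,-1.01],0,0.95],
    [[-0.37,2.24,-1.62],0,0.95],
    [[-0.48,2.92,-2.34],0,0.95],
    [[-0.6,3.67,-3.02],0,0.95],
    [[-0.72,4.38,-3.73],0,0.95],
    [[-0.83,5.06,-4.48],0,0.95],
    [[-0.93,5.7,-5.26],0,0.95],
    [[-1.03,6.3,-6.07],0,0.95],
    [[-1.12,6.86,-6.92],0,0.95],
    [[-1.2,7.39,-7.79],0,0.95],
    [[-1.28,7.86,-8.68],0,0.95],
    [[-1.33,8.15,-9.3],0,0.95],
    [[-1.37,8.42,-9.91],0,0.95],
    [[-1.41,8.67,-10.55],0,0.95],
    [[-1.45,8.9,-11.18],0,0.95],
    [[-1.48,9.11,-11.83],0,0.95],
    [[-1.51,9.31,-12.47],0,0.95],
    [[-1.51,9.31,-12.47],0,0.95],
  ],
)

```text
clock: 31.52
tool_pos: [0.5427, 0.2293, 0.132]
orientation: [180.0, -0.0, 9.1]
force: [6.0, 3.0, -0.7]
opening: 0.0129
gripper_force: 30.0
```

>>> apply_moves(
  commands=[
    [[-0.02,0.15,-0.65],0,0.95],
    [[-0.05,0.3,-1.32],0,0.95],
    [[-0.07,0.4,-2.0],0,0.95],
    [[-0.09,0.52,-2.66],0,0.95],
    [[-0.1,0.6,-3.2],0,0.95],
    [[-0.1,0.64,-3.6],0,0.95],
    [[-0.11,0.66,-3.85],0,0.95],
    [[-0.11,0.67,-4.0],0,0.95],
    [[-0.11,0.67,-4.0],0,0.95],
  ],
)

```text
clock: 32.27
tool_pos: [0.5417, 0.2353, 0.0949]
orientation: [180.0, -0.1, 9.1]
force: [-1.2, -1.6, 17.5]
opening: 0.013
gripper_force: 30.0
```

>>> apply_moves(
  commands=[
    [[0,0,-0.03],0,0.95],
    [[0,0,-0.03],0,0.95],
    [[0,0,-0.03],0,0.8],
    [[0,0,-0.03],0,0.68],
    [[0,0,-0.03],0,0.68],
    [[0,0,-0.03],0,0.68],
    [[0,0,-0.03],0,0.68],
    [[0,0,2],0,0.68],
    [[0,0,5],0,0.68],
    [[0,0,9],0,0.68],
    [[0,0,13],0,0.68],
    [[0,4,15],0,0.68],
    [[0,8,15],0,0.68],
    [[0,8,15],0,0.68],
    [[0,8,15],0,0.68],
  ],
)

```text
clock: 33.52
tool_pos: [0.5405, 0.3172, 0.2425]
orientation: [180.0, 0.0, 9.2]
force: [-0.4, -0.2, -1.2]
opening: 0.0277
gripper_force: 0.0
```

```bash
python3 col.py
python3 - <<'E'
from h import *
t=ctrl.snapshot('top'); h=cv2.cvtColor(t['img'],cv2.COLOR_RGB2HSV)
m=((h[...,0]<8)|(h[...,0]>172))&(h[...,1]>150)&(h[...,2]>90)
ys,xs=np.nonzero(m[225:265,195:220]); print('handle px',len(xs),xs.mean()+195,ys.mean()+225)
for n,z in(('bin_mid',.028),('bin_rim',.044),('tray_handle',.092)):
  for r in ctrl.spot_point(t,n)[:2]: print(n,np.round(r['at']),round(r['score'],2),onz(t,r['at'],z).round(3))
# extent of blue rim end at z .056
b=(h[...,0]>100)&(h[...,0]<128)&(h[...,1]>130); ys,xs=np.nonzero(b[205:260,285:360]); print('blue cols',xs.min()+285,xs.max()+285, onz(t,(xs.max()+285,234),.056))
# non-blue pixels in the bin opening
g=(h[...,1]<60)&(h[...,2]>110); n,l,st,c=cv2.connectedComponentsWithStats(g[218:250,292:326].astype(np.uint8)); print([(s.tolist(),(q+[292,218]).round().tolist()) for s,q in zip(st[1:],c[1:]) if s[4]>3])
E
```

```text
top spot_point [318. 242.] 0.47 z.02 [ 0.567 -0.041] z.1 [ 0.55  -0.041]
top spot_point [288. 234.] 0.45 z.02 [0.588 0.041] z.1 [0.569 0.036]
top handle [431.8, 268.4] 0.72 [ 0.456 -0.294  0.254]
scene handle [241.6, 219.1] 0.75 [ 0.283 -0.129  0.254]
wrist spot_point [598. 241.] 0.69 z.02 [ 0.571 -0.036] z.1 [0.579 0.043]
wrist search_frame [607. 242.] 0.55 z.02 [ 0.572 -0.053] z.1 [0.579 0.03 ]
wrist handle [623.3, 237.9] 0.19 [0.598 0.178 0.254]
handle px 40 207.75 246.125
bin_mid [403. 216.] 0.78 [ 0.634 -0.267  0.028]
bin_rim [323. 236.] 0.71 [ 0.576 -0.055  0.044]
bin_rim [409. 220.] 0.61 [ 0.62  -0.281  0.044]
tray_handle [206. 243.] 0.55 [0.548 0.243 0.092]
tray_handle [302. 247.] 0.42 [ 0.539 -0.     0.092]
blue cols 285 325 [ 0.57994214 -0.05883663  0.056     ]
[([0, 0, 27, 5, 63], [302.0, 219.0]), ([18, 8, 9, 8, 45], [314.0, 229.0]), ([0, 13, 2, 9, 15], [292.0, 236.0]), ([6, 18, 5, 8, 30], [300.0, 240.0]), ([19, 19, 10, 5, 25], [316.0, 240.0]), ([20, 27, 4, 1, 4], [314.0, 245.0]), ([26, 26, 4, 1, 4], [320.0, 244.0]), ([7, 29, 5, 1, 5], [301.0, 247.0]), ([13, 28, 5, 1, 5], [307.0, 246.0]), ([23, 31, 6, 1, 6], [318.0, 249.0])]
```

```bash
python3 -c "
from plant import ctrl
print(ctrl.close_job())"
```

```text
the job is handed in; nothing more can be done
None
```

The job is handed in at about 34 s of the 72 s: the bin was laid flat, released and slid home (rim end about 96 mm out, 95 expected), all three collets show in it, and the tray is down and released. One departure from the task: I slid the bin about 97 mm into the dock's mouth by its sides, because the gripper at the rim would have hit the orange bin, and only the last 62 mm by the rim.

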